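# Register a tube block in the corner fixture

## Robot

A 6-joint arm with a two-finger parallel gripper is mounted at the origin on a cart in front of the work surface, level with it; the furniture and walls round the work are solid. World frame = base frame: x ahead of the robot, y to its left, z up, the work surface at z = 0. Lengths are in m, angles in rad, forces in N, time in s.
With the tool pointing down it reaches from about 0.4 to 0.925 m from the base axis. Payload 12.5 kg.
Tool frame: the origin (TCP) lies at the very end of the fingers, on their centre line; the grasp point (between the pads) lies 19 mm behind it; z points along the fingers, y is the line along which they close (so a half turn about z gives the same grasp; the last joint's range is limited). The gripper opens to 95 mm and grips with 3 to 60 N. Pads are 20 mm wide; open, the fingers measure 119 mm over their backs; the gripper's body (75 mm by 180 mm) begins 59 mm behind the grasp point.
Start: joints at [1.005, 0.491, 1.559, -0, 1.092, -0.106], TCP at [0.277, 0.56, 0.215] pointing down, gripper open.
Joint ranges: [-3.1, 3.1], [-0.84, 2.19], [0.05, 2.79], [-1.13, 4.28], [0.06, 2.93], [-2.69, 2.69]. Speed limits (rad/s): [2.22, 2.22, 2.79, 3.14, 3.14, 3.14].

## Interface

Orientations are given as a rotation vector (axis times angle).
In Python, from rig import r, eyes, finish_job gives the robot as it stands. The module is installed in compiled form; this text tells all that it offers.
- The arm moves only by the tool step_arm, never from a script. Its argument "commands" is a list of rows, each a list of 6 numbers: the shift along the tool's x, y, z in m, then the turn, a rotation vector about the tool's x, y, z in degrees. A call has 1 to 20 rows; each row shifts and turns the commanded pose from where the row before left it, along the tool's axes as they then stand; what a row does not reach is not made up. A row lasts 1/10 s, in which the tool goes at most 50 mm and 8.59 degrees, less where a joint would pass 70% of its speed; a pose out of reach is approached as far as the arm can. A call is refused whole if a number of a shift passes 0.05 or a number of a turn 8.59, either way. A call with a gripper value outside its range is refused whole. "fingers" is the finger opening in m, from 0 to 0.0951, set as the call begins (left out, the last holds). The fingers move at their own pace and stop on an object; "grip_force" is the grip in N (left out, the last holds). Time passes only in rows, so rows that do not move let the fingers close. It gives the time, the measured TCP pose, the force, the opening and the grip force at its end, in the units of the state.
- r.state(): the state, without advancing time (a new reading comes with each control period).
- eyes.camera(name): name is "scene" or "top" or "wrist"; returns the picture (420x560x3 uint8, red, green, blue); there is no depth.
- eyes.camera_info(name): a dict with "fx", "fy", "cx", "cy" (pixels), "world_to_cam" (4x4, takes a point from world to camera coordinates). Camera axes: x right, y down, z forward; pixel columns grow to the right and rows downward; lengths in m; the calibration is good to about 2 mm. The wrist camera is an equidistant fisheye: a pixel r from the principal point sees the ray r / f radians off the axis. A picture is of the moment at which its call begins: read the wrist's pose just before it. camera_info takes no time and is no camera call; for the wrist camera it gives the pose at the moment of the call.
- finish_job(): hands the job in; it is judged then, once.
The state is a dict: "time_s": time; "joint_positions": joint angles; "qd": joint speeds; "effort": joint torques, N m; "ee_pos": TCP position; "tcp_rot": TCP orientation; "force": force on the tool from outside, world axes, zero at the start; "moment": the same for the moment, N m; "gripper_width": opening from 0.0 (shut) to 1.0 (fully open); "grasp_force": force on a finger pad.
Only numpy, scipy, OpenCV 4.12 (cv2) and the standard library are available. Lean on these libraries where they do the work, as an engineer would, in place of code of your own. Each camera call takes 0.05 s, during which the arm holds its last target. There are 200 camera calls.

## Task

Get the aluminium tube block ready to be clamped: first slide the orange spacer sleeve over the fixture's clamp post, right down onto the plate, and let go of it. Then set the block flat on the plate, press it squarely into the corner against both blue stops at once, and finish while still gripping it and holding a light steady pressure on both stops; do not let go at the end. Leave the brown bottle, the beaker and the petri dish where they stand.

Things in the scene. Friction and masses are not known exactly. Their poses are not given: they have to be found in the camera images.
- fixture: Fixed dark steel plate, 130 (x) x 210 (y) x 10 mm, on the bench, with two blue stops and an upright steel clamp post. Origin: centre of the plate's underside; z up. Its yaw differs from start to start. The stops stand at the +x side and the +y end; the post stands near the -y end. Plate top is 10 mm above the bench.
- stop_long: Blue stop bar fixed on the plate, 12 (x) x 60 (y) x 12 mm high (top 22 mm above the bench); origin: centre of its underside, on the plate's top; axes as the fixture's. Its -x face bears the block's long side.
- stop_short: Blue stop bar fixed on the plate, 36 (x) x 12 (y) x 12 mm high (top 22 mm above the bench); origin: centre of its underside, on the plate's top; axes as the fixture's. Its -y face bears the block's end.
- home (a point): Point on the plate's top where the centre of the block's underside lies when the block touches both stops; axes as the fixture's: +x is toward the long stop, +y toward the short stop.
- post_foot (a point): Centre of the clamp post's foot, on the plate's top. The post is 14 mm in diameter, 48 mm high from the plate; its top 9 mm taper to 6 mm diameter.
- post_tip (a point): Centre of the top of the clamp post, 48 mm above the plate's top (58 mm above the bench).
- block: Loose aluminium tube block, 44 (x) x 72 (y) x 50 mm high, about 0.28 kg, six open wells of 12 mm in the top (2 x 3); either way round is the same. Stands on the bench. Origin: centre of its underside, z up; x is across its 44 mm width. In the fixture its 72 mm length lies along the long stop. Grip it across its 44 mm width, at least 15 mm above its underside, so that the fingers pass above the 12 mm stops.
- sleeve: Loose orange plastic ring, outer diameter 36 mm, bore 18 mm, 34 mm high, about 50 g, standing on the bench. Origin: centre of its underside, z up.
- bottle: Brown glass reagent bottle with a black cap, 48 mm diameter, 90 mm high, a bystander. Origin: centre of its underside.
- beaker: Clear beaker, 53 mm diameter, 67 mm high, a bystander. Origin: centre of its underside.
- dish: Petri dish, 62 mm diameter, 15 mm high, a bystander. Origin: centre of its underside.

How it is judged:
By the outcome, as a careful person would: the job done as asked, in the order asked, and still so for the second after the job is handed in, while the arm keeps its last pose, push and grip.
It also fails if it takes over 72 s, if anything falls off the work surface, if the arm or the gripper's body presses on something with over 40 N, if the wrist force passes 120 N, or if a joint passes its speed limit or range.

## Working session

There is one attempt and no reset: what is moved stays moved. The work goes in short steps, Python scripts to look and compute and a tool call to move; the robot and the scene stay as the last step left them, time stands still between calls to the robot, and variables do not carry over. Pictures are saved under pics/ and viewed, at most 10 in all, crops included, and the job is handed in when it is done.

Besides the shell and the picture viewer there is one more tool, called as name(argument=value, ...) on one line, values as JSON. step_arm: Moves the arm, as the interface text tells. Its arguments: {"type":"object","properties":{"commands":{"type":"array","items":{"type":"array","items":{"type":"number"}}},"fingers":{"type":"number"},"grip_force":{"type":"number"}},"required":["commands"]}

```bash
mkdir -p pics
cat > h.py <<'E'
import numpy as np, cv2
from rig import r, eyes, finish_job
def px2w(name,u,v,z):
    i=eyes.camera_info(name);T=np.array(i["world_to_cam"]);R,t=T[:3,:3],T[:3,3]
    x=(u-i["cx"])/i["fx"];y=(v-i["cy"])/i["fy"]
    if name=="wrist":
        th=np.hypot(x,y);d=np.array([x/th*np.sin(th),y/th*np.sin(th),np.cos(th)]) if th>0 else np.array([0,0,1.])
    else: d=np.array([x,y,1.])
    d=R.T@d;c=-R.T@t
    return c+d*(z-c[2])/d[2]
def w2px(name,p):
    i=eyes.camera_info(name);T=np.array(i["world_to_cam"]);q=T[:3,:3]@np.array(p)+T[:3,3]
    if name=="wrist":
        n=np.hypot(q[0],q[1]);th=np.arctan2(n,q[2]);return np.array([i["cx"]+i["fx"]*th*q[0]/n,i["cy"]+i["fy"]*th*q[1]/n])
    return np.array([i["cx"]+i["fx"]*q[0]/q[2],i["cy"]+i["fy"]*q[1]/q[2]])
def save(name,fn,crop=None,k=1):
    im=eyes.camera(name)[:,:,::-1]
    cv2.imwrite("pics/raw_"+fn,im)
    if crop: x0,y0,x1,y1=crop; im=im[y0:y1,x0:x1]
    cv2.imwrite("pics/"+fn,cv2.resize(im,None,fx=k,fy=k,interpolation=cv2.INTER_CUBIC))
E
python3 - <<'E'
from h import *
print(r.state())
for n in("top","scene","wrist"):print(n,eyes.camera_info(n))
save("top","top1.png",k=1.4);save("scene","sc1.png",k=1.4)
E
```

```text
{'time_s': 0.0, 'joint_positions': array([ 1.00538791e+00,  4.91576349e-01,  1.55946641e+00, -7.73214622e-06,
        1.09169891e+00, -1.05618140e-01]), 'qd': array([-0.00062867,  0.00116745,  0.0008101 ,  0.00025229,  0.00186253,
       -0.00090772]), 'effort': array([-9.77746276e-04, -6.12634706e+01, -2.58184916e+01,  6.91784034e-02,
        4.81453200e-02, -1.17240029e-04]), 'ee_pos': array([0.27720577, 0.55988116, 0.21404548]), 'tcp_rot': array([-7.15801460e-01, -3.05857705e+00,  1.70757862e-03]), 'force': array([-0.11249666, -0.02543845, -0.51609217]), 'moment': array([-0.06166893, -0.00371182, -0.01521073]), 'grasp_force': 0.0, 'gripper_width': 1.0022724247295967}
top {'fx': 404.7756649967689, 'fy': 404.7756649967689, 'cx': 281.16830692089, 'cy': 206.14078896287504, 'world_to_cam': array([[-0.02128352, -0.99961461, -0.01782247,  0.01154041],
       [-0.99485798,  0.02294106, -0.09864736,  0.53556269],
       [ 0.09901821,  0.01563126, -0.99496284,  1.1715476 ],
       [ 0.        ,  0.        ,  0.        ,  1.        ]])}
scene {'fx': 417.80928102034494, 'fy': 417.80928102034494, 'cx': 285.8084337321504, 'cy': 211.22510824835697, 'world_to_cam': array([[ 0.75367243, -0.65710209,  0.01395384, -0.40509032],
       [-0.40351895, -0.47937139, -0.77934301,  0.26080215],
       [ 0.51879699,  0.58173871, -0.62644214,  0.8623823 ],
       [ 0.        ,  0.        ,  0.        ,  1.        ]])}
wrist {'fx': 325.19226210127806, 'fy': 325.19226210127806, 'cx': 277.2226488104401, 'cy': 205.22464072490948, 'world_to_cam': array([[ 0.44281251,  0.89661247, -0.00177646, -0.624086  ],
       [ 0.86083238, -0.42458589,  0.2805253 , -0.03323043],
       [ 0.25076822, -0.12574934, -0.95984499,  0.39000434],
       [ 0.        ,  0.        ,  0.        ,  1.        ]])}
```

View pics/top1.png

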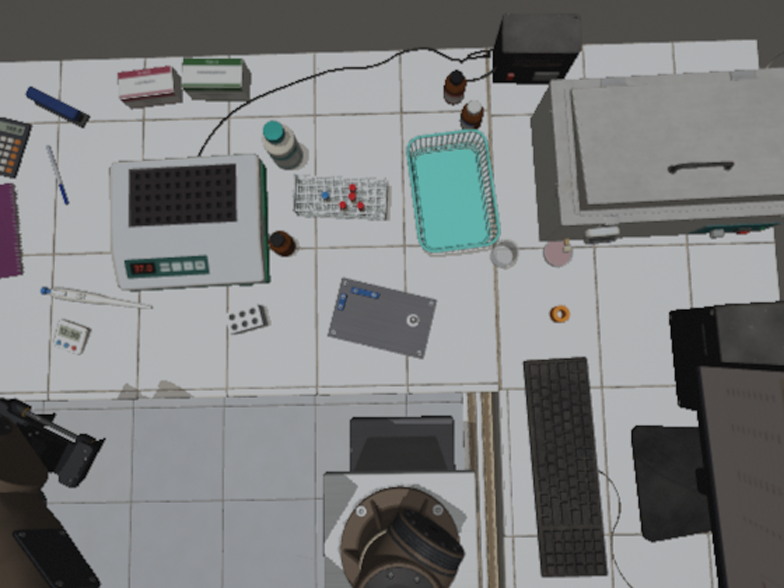

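View pics/sc1.png

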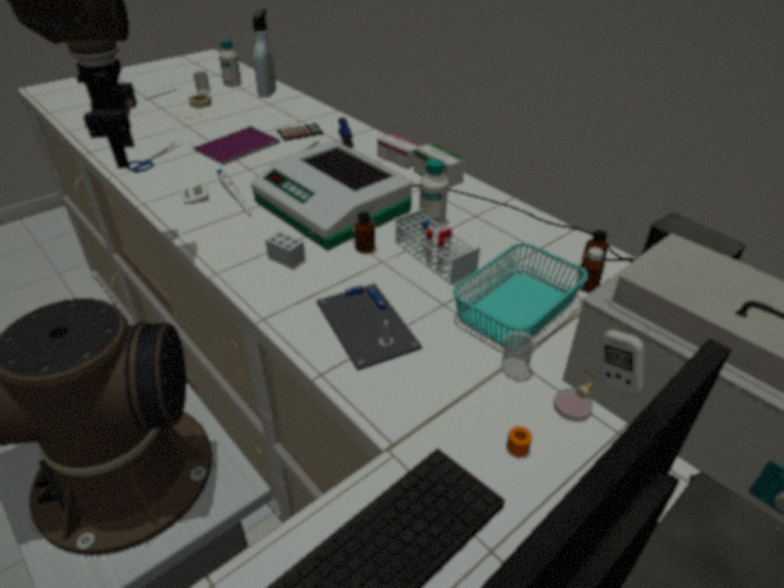

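The top view (1.4x) shows the sleeve at (560,314), the post tip at about (413,320), the block at (247,319), and the blue stops at (365,293) and (342,301). The scene view agrees. Next I'll enlarge crops.

Run:
```python
from h import *
im=cv2.imread("pics/raw_top1.png")
a=cv2.resize(im[190:260,225:325],None,fx=5,fy=5,interpolation=cv2.INTER_CUBIC)
b=cv2.resize(im[205:245,155:200],None,fx=5,fy=5,interpolation=cv2.INTER_CUBIC)
c=cv2.resize(im[160:245,380:425],None,fx=5,fy=5,interpolation=cv2.INTER_CUBIC)
o=np.zeros((560,790,3),np.uint8);o[:350,:500]=a;o[355:555,:225]=b;o[:425,510:735]=c
cv2.imwrite("pics/c1.png",o)
k=1/1.4
print("sleeve",px2w("top",560*k,314*k,.034),"post",px2w("top",413*k,320*k,.058),"block",px2w("top",247*k,319*k,.05))
print("stopl",px2w("top",365*k,293*k,.022),"stops",px2w("top",342*k,301*k,.022))
for p in[(343,279),(437,298),(423,357),(329,340)]:print(px2w("top",p[0]*k,p[1]*k,.01))
```

```text
sleeve [ 0.47385773 -0.34547825  0.034     ] post [ 0.46709406 -0.03907064  0.058     ] block [0.47709087 0.30434417 0.05      ]
stopl [0.52815508 0.06071557 0.022     ] stops [0.51223587 0.10982174 0.022     ]
[0.56058603 0.10837733 0.01      ]
[ 0.51501024 -0.09231519  0.01      ]
[ 0.39045956 -0.05911783  0.01      ]
[0.43056696 0.13985493 0.01      ]
```

View pics/c1.png

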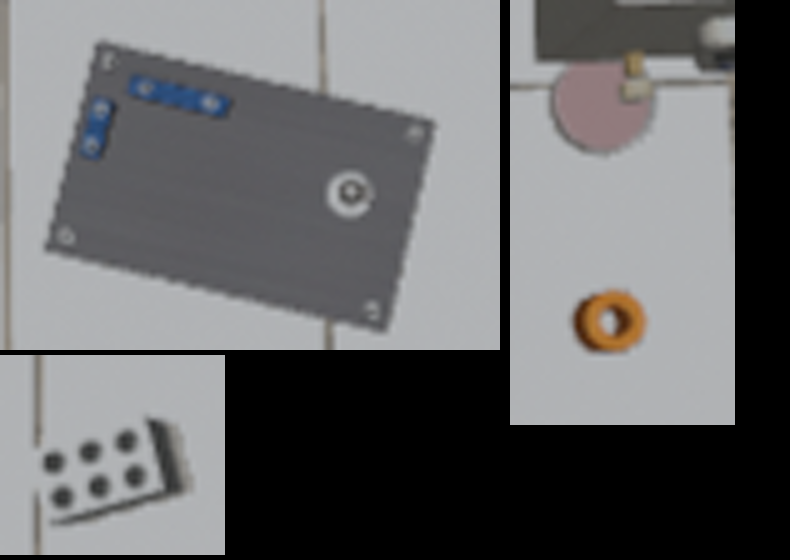

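The crop shows the post tip at crop (351,190), with plate corners (100,42), (435,122), (386,331) and (46,249). The six wells run from (54,462) to (135,476), and the sleeve ring centre is about (613,320). Now I'll convert these to world positions.

```bash
cat >> h.py <<'E'
from scipy.spatial.transform import Rotation as Ro
def to(p,yaw=None):
    "shift in tool axes (after any turn) to world point p, and turn about tool z (deg) to put tool y at yaw deg"
    s=r.state();R=Ro.from_rotvec(s["tcp_rot"]).as_matrix();y0=np.degrees(np.arctan2(R[1,1],R[0,1]));turn=0
    if yaw is not None:
        turn=-((yaw-y0+90)%180-90); R=R@Ro.from_rotvec([0,0,np.radians(turn)]).as_matrix()
    print("yaw0 %.2f turn %.2f shift_mm"%(y0,turn),np.round(1e3*R.T@(np.array(p)-s["ee_pos"]),1),"R rows",np.round(R,3).tolist())
E
python3 - <<'E'
from h import *
cv=lambda x,y,x0,y0,ox=0,oy=0:((x-ox+.5)/5-.5+x0,(y-oy+.5)/5-.5+y0)
A=lambda x,y,z:px2w("top",*cv(x,y,225,190),z)
print("post",A(351,190,.058),"foot disc",A(350,194,.011))
C=[A(*p,.01) for p in[(100,42),(435,122),(386,331),(46,249)]]
print(np.mean(C,0),[np.linalg.norm(C[i]-C[i-1]) for i in range(4)],[np.degrees(np.arctan2(*(C[i]-C[i-1])[1::-1])) for i in range(4)])
print("long",A(180,96,.022),"short",A(97,128,.022))
W=[px2w("top",*cv(x,y,155,205,0,355),.05) for x,y in[(54,462),(90,452),(127,441),(62,497),(98,487),(135,476)]]
print("block",np.mean(W,0),[np.degrees(np.arctan2(*(W[i]-W[i+2])[1::-1])) for i in(0,3)])
s=px2w("top",*cv(613,320,380,160,510,0),.034);print("sleeve",s)
to([*s[:2],.2])
to([.52,.1,.2])
E
```

```text
post [ 0.46988756 -0.03856659  0.058     ] foot disc [ 0.46965732 -0.03870196  0.011     ]
[0.47629361 0.02605961 0.01      ] [np.float64(0.12813624230269802), np.float64(0.20700201417451483), np.float64(0.12770925853395504), np.float64(0.20818342387570316)] [np.float64(-15.296186446756964), np.float64(-104.8045421075475), np.float64(165.23201409120284), np.float64(75.31168035779591)]
long [0.52961228 0.0610319  0.022     ] short [0.51165959 0.11067883 0.022     ]
block [0.4785206  0.31297917 0.05      ] [np.float64(104.82676010136407), np.float64(104.81631374452164)]
sleeve [ 0.47584203 -0.34615806  0.034     ]
yaw0 63.66 turn 0.00 shift_mm [-580.1 -723.8   14.8] R rows [[-0.896, 0.444, -0.001], [0.444, 0.896, -0.001], [0.0, -0.001, -1.0]]
yaw0 63.66 turn 0.00 shift_mm [-421.7 -304.4   14.4] R rows [[-0.896, 0.444, -0.001], [0.444, 0.896, -0.001], [0.0, -0.001, -1.0]]
```

step_arm(commands=[[-0.035, -0.025, 0], [-0.035, -0.025, 0], [-0.035, -0.025, 0], [-0.035, -0.025, 0], [-0.035, -0.025, 0], [-0.035, -0.025, 0], [-0.035, -0.025, 0], [-0.035, -0.025, 0], [-0.035, -0.025, 0], [-0.035, -0.025, 0], [-0.035, -0.025, 0], [-0.035, -0.029, 0]])

```text
invalid input at $.commands[0]: expected 6 numbers
```

step_arm(commands=[[-0.016, -0.042, 0], [-0.016, -0.042, 0], [-0.016, -0.042, 0.01], [-0.016, -0.042, 0.01], [-0.016, -0.042, 0.01], [-0.016, -0.042, 0.01], [-0.016, -0.042, 0.01], [-0.016, -0.042, 0.01], [-0.016, -0.042, 0.01], [-0.016, -0.042, 0.01], [0, 0, 0.01], [0, 0, 0], [0, 0, 0]])

```text
invalid input at $.commands[0]: expected 6 numbers
```

Run:
```python
from h import *
print(w2px("wrist",[.476,-.346,.034]));save("wrist","w1.png",k=1.4)
to([.476,-.346,.01])
```

```text
[  3.31386298 406.95804679]
yaw0 63.66 turn 0.00 shift_mm [-580.1 -723.5  204.8] R rows [[-0.896, 0.444, -0.0], [0.444, 0.896, -0.001], [0.0, -0.001, -1.0]]
```

View pics/w1.png

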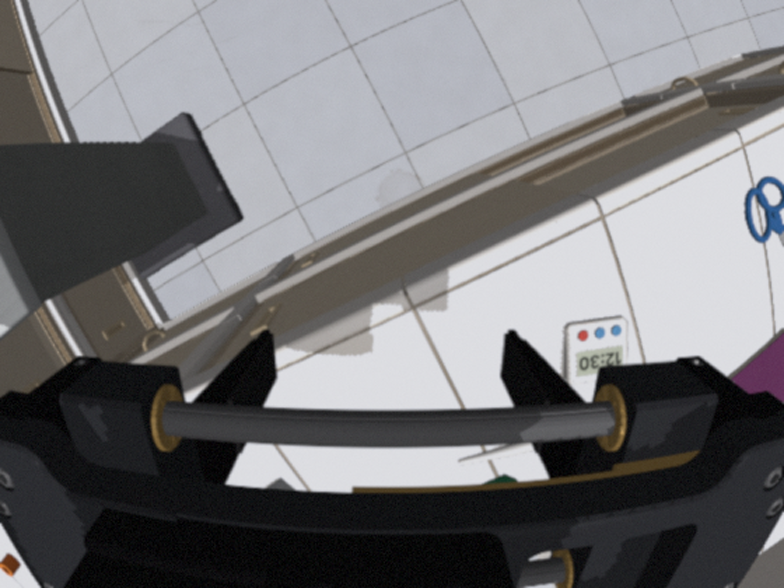

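The moves were refused because each row needs 6 numbers. The wrist view shows image up is tool +x, with the fingertips near (390,370) at 1.4x. I'll stop 50 mm short of the sleeve in tool x so that it is visible.

step_arm(commands=[[-0.035, -0.025, 0, 0, 0, 0], [-0.035, -0.025, 0, 0, 0, 0], [-0.035, -0.025, 0, 0, 0, 0], [-0.035, -0.025, 0, 0, 0, 0], [-0.035, -0.025, 0, 0, 0, 0], [-0.035, -0.025, 0, 0, 0, 0], [-0.035, -0.025, 0, 0, 0, 0], [-0.035, -0.025, 0, 0, 0, 0], [-0.035, -0.025, 0, 0, 0, 0], [-0.035, -0.025, 0, 0, 0, 0], [-0.035, -0.025, 0, 0, 0, 0], [-0.035, -0.029, 0, 0, 0, 0]])

```text
time_s: 1.35
ee_pos: [0.5195, 0.0998, 0.2146]
tcp_rot: [0.716, 3.059, 0.0]
force: [1.2, 0.4, -0.4]
gripper_width: 0.999
grasp_force: 0.0
```

step_arm(commands=[[-0.015, -0.042, 0, 0, 0, 0], [-0.015, -0.042, 0, 0, 0, 0], [-0.015, -0.042, 0, 0, 0, 0], [-0.015, -0.042, 0.01, 0, 0, 0], [-0.015, -0.042, 0.01, 0, 0, 0], [-0.015, -0.042, 0.01, 0, 0, 0], [-0.015, -0.042, 0.01, 0, 0, 0], [-0.005, -0.042, 0.01, 0, 0, 0], [0, -0.042, 0.01, 0, 0, 0], [0, -0.042, 0.01, 0, 0, 0], [0, 0, 0.01, 0, 0, 0], [0, 0, 0, 0, 0, 0], [0, 0, 0, 0, 0, 0]])

```text
time_s: 2.65
ee_pos: [0.4313, -0.3231, 0.1346]
tcp_rot: [-0.715, -3.059, -0.001]
force: [0.6, -0.0, 0.6]
gripper_width: 0.999
grasp_force: 0.0
```

Run:
```python
from h import *
print(w2px("wrist",[.476,-.346,.034]));save("wrist","w2.png",k=1.4)
to([.476,-.346,.01])
```

```text
[276.72747675 257.54027629]
yaw0 63.72 turn 0.00 shift_mm [-50.   -1.  124.9] R rows [[-0.897, 0.443, 0.0], [0.443, 0.897, 0.0], [-0.0, 0.0, -1.0]]
```

View pics/w2.png

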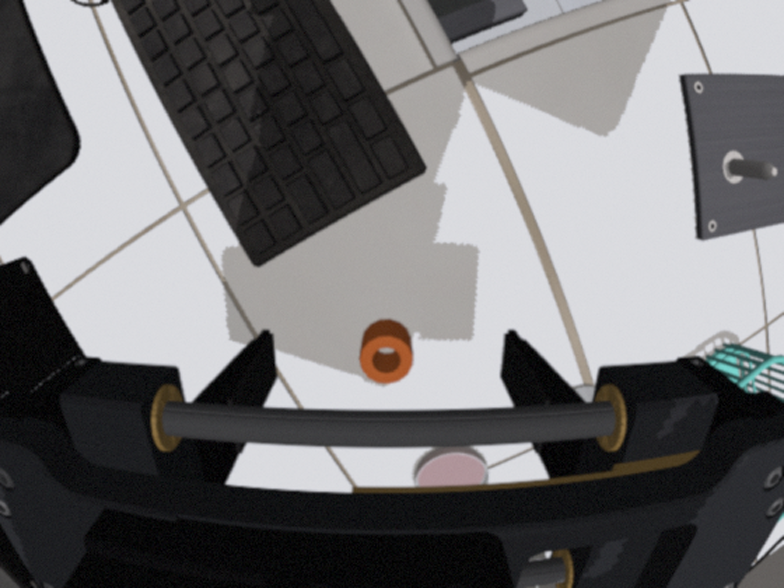

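The sleeve's hole is at (386,358), or raw (275.7,255.7), within 2 px of the prediction. I'll move in, descend and grip.

step_arm(commands=[[-0.025, 0, 0, 0, 0, 0], [-0.024, 0, 0, 0, 0, 0], [0, 0, 0.03, 0, 0, 0], [0, 0, 0.03, 0, 0, 0], [0, 0, 0.03, 0, 0, 0], [0, 0, 0.025, 0, 0, 0], [0, 0, 0.01, 0, 0, 0], [0, 0, 0, 0, 0, 0]])

```text
time_s: 3.5
ee_pos: [0.4752, -0.3446, 0.0091]
tcp_rot: [-0.714, -3.058, -0.001]
force: [-0.8, -0.8, 0.2]
gripper_width: 0.996
grasp_force: 0.0
```

step_arm(commands=[[0, 0, 0, 0, 0, 0], [0, 0, 0, 0, 0, 0], [0, 0, 0, 0, 0, 0], [0, 0, 0, 0, 0, 0], [0, 0, 0, 0, 0, 0], [0, 0, 0, 0, 0, 0], [0, 0, 0, 0, 0, 0], [0, 0, 0, 0, 0, 0], [0, 0, 0, 0, 0, 0], [0, 0, 0, 0, 0, 0]], fingers=0.02, grip_force=15)

```text
time_s: 4.5
ee_pos: [0.4749, -0.3456, 0.0096]
tcp_rot: [-0.716, -3.059, -0.0]
force: [0.3, -0.3, 0.4]
gripper_width: 0.376
grasp_force: 15.0
```

step_arm(commands=[[0, 0, -0.02, 0, 0, 0], [0, 0, -0.03, 0, 0, 0], [0, 0, -0.04, 0, 0, 0], [0, 0, -0.04, 0, 0, 0], [0, 0, -0.01, 0, 0, 0], [0, 0, 0, 0, 0, 0]])

```text
time_s: 5.1
ee_pos: [0.4753, -0.3459, 0.151]
tcp_rot: [0.715, 3.056, -0.002]
force: [0.2, -0.3, -1.4]
gripper_width: 0.374
grasp_force: 15.0
```

Run:
```python
from h import *
print(r.state()["joint_positions"])
to([.47,-.0386,.12]);to([.47,-.0386,.12],75)
save("wrist","w3.png")
save("scene","s3.png")
```

```text
[-7.41528067e-01  5.08139282e-01  1.72408122e+00  1.24921436e-04
  9.06409790e-01 -1.85264301e+00]
yaw0 63.66 turn 0.00 shift_mm [141.2 273.1  30.4] R rows [[-0.896, 0.444, 0.002], [0.444, 0.896, -0.002], [-0.003, -0.001, -1.0]]
yaw0 63.66 turn -11.34 shift_mm [ 84.8 295.5  30.4] R rows [[-0.966, 0.259, 0.002], [0.259, 0.966, -0.002], [-0.003, -0.001, -1.0]]
```

The sleeve is gripped at 35.7 mm, which matches its diameter. Next I'll move near the post and look.

step_arm(commands=[[0.012, 0.042, 0, 0, 0, 0], [0.012, 0.042, 0, 0, 0, 0], [0.012, 0.042, 0, 0, 0, 0], [0.012, 0.042, 0, 0, 0, 0], [0.012, 0.042, 0.01, 0, 0, 0], [0.012, 0.042, 0.01, 0, 0, 0], [0.009, 0.021, 0.01, 0, 0, 0], [0, 0, 0, 0, 0, 0], [0, 0, 0, 0, 0, 0], [0, 0, 0, 0, 0, 0]])

```text
time_s: 6.2
ee_pos: [0.5234, -0.0659, 0.1192]
tcp_rot: [-0.717, -3.058, 0.0]
force: [-0.3, -0.2, -0.2]
gripper_width: 0.378
grasp_force: 15.0
```

Run:
```python
from h import *
print("post tip",w2px("wrist",[.47,-.0386,.058]),"foot",w2px("wrist",[.47,-.0386,.01]))
save("wrist","w4.png",(160,140,460,340),2.6)
to([.47,-.0386,.10])
```

```text
post tip [278.78836232 138.5202879 ] foot [278.56720666 134.11670719]
yaw0 63.59 turn 0.00 shift_mm [60.1  0.8 19.4] R rows [[-0.896, 0.445, -0.0], [0.445, 0.896, 0.0], [0.0, -0.0, -1.0]]
```

View pics/w4.png

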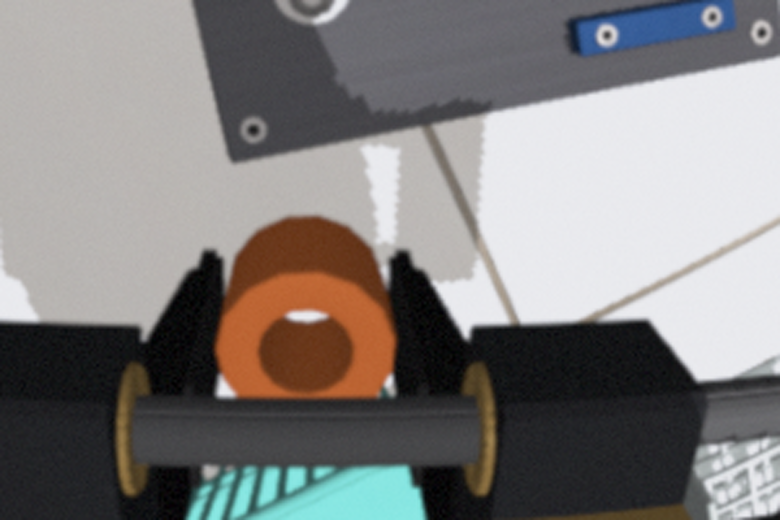

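The sleeve's top hole is centred at crop (306,352), or raw (277.7,275.4). The post is cut off at the top edge, so I'll crop higher in the same shot.

Run:
```python
from h import *
im=cv2.imread("pics/raw_w4.png")[105:175,235:325];cv2.imwrite("pics/w4b.png",cv2.resize(im,None,fx=7,fy=7,interpolation=cv2.INTER_CUBIC))
s=r.state();R=Ro.from_rotvec(s["tcp_rot"]).as_matrix()
p=px2w("wrist",277.2,275.0,s["ee_pos"][2]-.0096+.034);print("sleeve offs tool mm",1e3*R.T@(p-s["ee_pos"]))
```

```text
sleeve offs tool mm [ -0.3907932   -0.29210419 -24.40009293]
```

View pics/w4b.png

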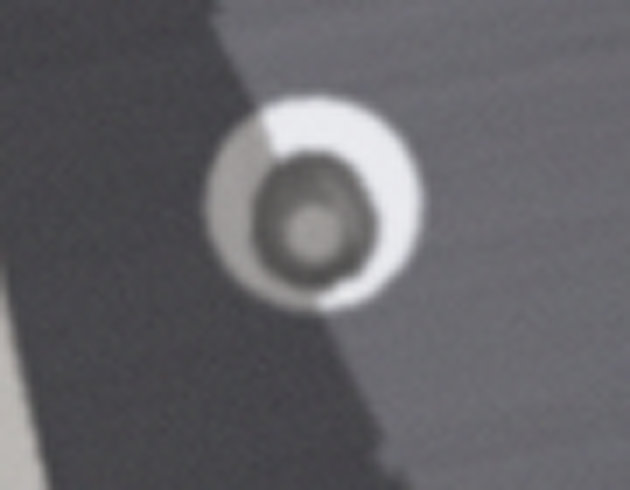

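The post tip is at crop (313,231), or raw (279.3,137.6), within 1 px of the prediction. I'll shift (61, 1.3) mm and start down over the post.

step_arm(commands=[[0.03, 0.001, 0, 0, 0, 0], [0.031, 0.0003, 0, 0, 0, 0], [0, 0, 0.02, 0, 0, 0], [0, 0, 0.01, 0, 0, 0], [0, 0, 0.01, 0, 0, 0], [0, 0, 0.01, 0, 0, 0], [0, 0, 0.01, 0, 0, 0], [0, 0, 0, 0, 0, 0]])

```text
time_s: 7.05
ee_pos: [0.469, -0.0369, 0.0583]
tcp_rot: [-0.716, -3.057, -0.0]
force: [-0.9, 0.8, -0.1]
gripper_width: 0.379
grasp_force: 15.0
```

step_arm(commands=[[0, 0, 0.01, 0, 0, 0], [0, 0, 0.01, 0, 0, 0], [0, 0, 0.01, 0, 0, 0], [0, 0, 0.005, 0, 0, 0], [0, 0, 0.002, 0, 0, 0], [0, 0, 0, 0, 0, 0]])

```text
time_s: 7.65
ee_pos: [0.4693, -0.0368, 0.0224]
tcp_rot: [-0.716, -3.059, -0.0]
force: [0.2, 0.1, -0.1]
gripper_width: 0.372
grasp_force: 15.0
```

step_arm(commands=[[0, 0, 0.001, 0, 0, 0], [0, 0, 0.001, 0, 0, 0], [0, 0, 0.001, 0, 0, 0], [0, 0, 0, 0, 0, 0]])

```text
time_s: 8.05
ee_pos: [0.4694, -0.0368, 0.0196]
tcp_rot: [0.716, 3.059, 0.0]
force: [-0.5, -0.2, -0.5]
gripper_width: 0.374
grasp_force: 15.0
```

step_arm(commands=[[0, 0, 0.0005, 0, 0, 0], [0, 0, 0.0005, 0, 0, 0], [0, 0, 0, 0, 0, 0]])

```text
time_s: 8.35
ee_pos: [0.4695, -0.0368, 0.0194]
tcp_rot: [0.716, 3.058, 0.0]
force: [-2.0, 1.3, 13.7]
gripper_width: 0.377
grasp_force: 15.0
```

The sleeve is seated, with 13.7 N on contact. I'll release and rise.

step_arm(commands=[[0, 0, 0, 0, 0, 0], [0, 0, 0, 0, 0, 0], [0, 0, 0, 0, 0, 0], [0, 0, 0, 0, 0, 0], [0, 0, 0, 0, 0, 0]], fingers=0.07)

```text
time_s: 8.85
ee_pos: [0.4693, -0.0368, 0.0185]
tcp_rot: [-0.716, -3.059, -0.0]
force: [-0.3, 0.1, 0.2]
gripper_width: 0.716
grasp_force: 0.0
```

step_arm(commands=[[0, 0, -0.02, 0, 0, 0], [0, 0, -0.03, 0, 0, 0], [0, 0, -0.04, 0, 0, 0], [0, 0, -0.04, 0, 0, 0], [0, 0, -0.03, 0, 0, 8], [0, 0, 0, 0, 0, 8], [0, 0, 0, 0, 0, 8], [0, 0, 0, 0, 0, 8], [0, 0, 0, 0, 0, 8], [0, 0, 0, 0, 0, 8.5], [0, 0, 0, 0, 0, 0], [0, 0, 0, 0, 0, 0]])

```text
time_s: 10.05
ee_pos: [0.4693, -0.0368, 0.1786]
tcp_rot: [-1.903, -2.499, -0.0]
force: [0.5, -0.2, 0.1]
gripper_width: 0.739
grasp_force: 0.0
```

Run:
```python
from h import *
to([.4785,.313,.13],14.8);print(r.state()["joint_positions"])
print("tip",w2px("wrist",[.47,-.0386,.058]),w2px("top",[.47,-.0386,.044]))
```

```text
yaw0 15.41 turn 0.61 shift_mm [335.8  98.2  48.6] R rows [[-0.255, 0.967, -0.0], [0.967, 0.255, 0.0], [0.0, -0.0, -1.0]]
[-2.18705833e-01  3.21135642e-01  1.96841988e+00  9.71705802e-05
  8.52174634e-01 -4.87705916e-01]
tip [276.71161    200.66235818] [294.73484024 227.7825743 ]
```

step_arm(commands=[[0.04, 0.015, 0, 0, 0, 0.6], [0.04, 0.015, 0, 0, 0, 0], [0.04, 0.015, 0, 0, 0, 0], [0.04, 0.015, 0, 0, 0, 0], [0.04, 0.015, 0, 0, 0, 0], [0.04, 0.015, 0.01, 0, 0, 0], [0.026, 0.008, 0.01, 0, 0, 0], [0, 0, 0, 0, 0, 0], [0, 0, 0, 0, 0, 0]], fingers=0.09)

```text
time_s: 10.95
ee_pos: [0.4966, 0.2455, 0.1583]
tcp_rot: [-1.917, -2.488, 0.001]
force: [-0.2, -0.7, -0.3]
gripper_width: 0.946
grasp_force: 0.0
```

Run:
```python
from h import *
print(w2px("wrist",[.4785,.313,.05]))
save("wrist","w5.png",(180,110,380,260),3.9)
to([.4785,.313,.027],14.8)
i=eyes.camera("top")[:,:,::-1];cv2.imwrite("pics/top2raw.png",i)
```

```text
[276.30330583 122.45257382]
yaw0 14.68 turn -0.12 shift_mm [ 70.6  -0.3 131.7] R rows [[-0.255, 0.967, -0.0], [0.967, 0.255, -0.0], [-0.0, -0.0, -1.0]]
```

View pics/w5.png

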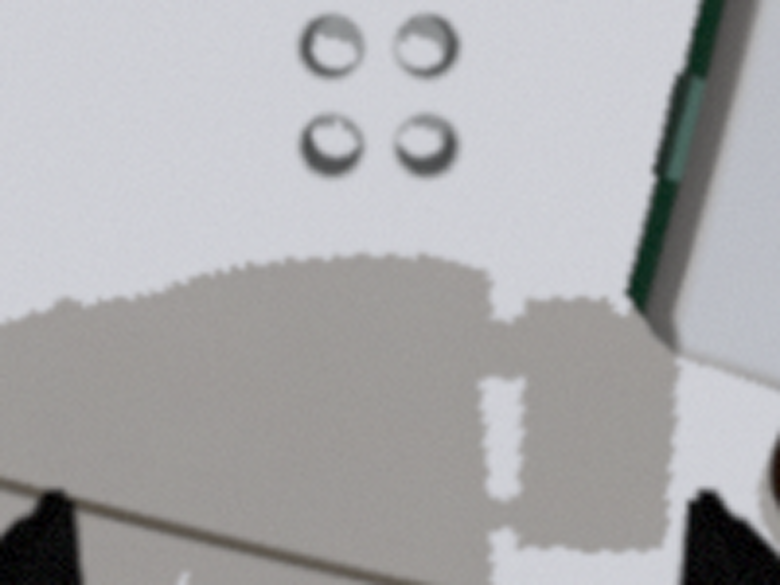

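Block wells show at crop (331,145), (427,145), (332,46) and (427,46). The middle row is level at raw (276.9,121.4), within 1 px of the prediction. Before descending I'll check the clearance between the gripper body and the heating device.

Run:
```python
from h import *
b=px2w("scene",327/1.4,245/1.4,0);print("corner base",b, "wrist",px2w("wrist",341.3,187,0))
for h in(.05,.07,.09,.11):print(h,w2px("scene",[*b[:2],h])*1.4)
for z in(.05,.08):print(px2w("top",268/1.4,284/1.4,z),px2w("top",125/1.4,288/1.4,z))
print("bottle",px2w("top",282/1.4,243/1.4,.08))
for q in([.565,.336],[.555,.374],[.575,.30]):print(w2px("top",[*q,.097])*1.4)
```

```text
corner base [0.57723605 0.29984115 0.        ] wrist [0.56195758 0.26393965 0.        ]
0.05 [325.55739455 226.31611699]
0.07 [324.96077385 218.58899285]
0.09 [324.3524726  210.71058826]
0.11 [323.73214439 202.67641669]
[0.54900906 0.26072625 0.05      ] [0.54756087 0.56085481 0.05      ]
[0.54562168 0.25354408 0.08      ] [0.54421067 0.54596837 0.08      ]
bottle [0.6292229 0.2248869 0.08     ]
[225.01934436 274.43652394]
[206.11526485 279.83001096]
[242.91764112 269.07020931]
```

Run:
```python
from h import *
im=cv2.imread("pics/raw_sc1.png")
for u in(228,231):print([(v,*map(int,im[v,u])) for v in range(146,180)])
b=px2w("scene",231,176,0);print(b,px2w("scene",228,173,0))
for q in([.562,.264],[.56,.30],[.558,.35]):print([np.round(w2px("scene",[*q,h]),1).tolist() for h in(0,.05,.06,.07,.08,.09)])
```

```text
[(146, 131, 136, 130), (147, 133, 137, 133), (148, 134, 139, 134), (149, 135, 139, 136), (150, 132, 136, 131), (151, 135, 139, 133), (152, 133, 138, 131), (153, 133, 137, 134), (154, 133, 136, 132), (155, 133, 137, 131), (156, 134, 137, 132), (157, 135, 138, 133), (158, 136, 137, 134), (159, 133, 137, 130), (160, 129, 133, 129), (161, 116, 122, 117), (162, 99, 104, 103), (163, 86, 90, 89), (164, 79, 85, 84), (165, 72, 79, 78), (166, 72, 79, 74), (167, 58, 68, 59), (168, 45, 58, 40), (169, 27, 45, 11), (170, 21, 42, 8), (171, 26, 40, 11), (172, 25, 42, 3), (173, 26, 41, 17), (174, 49, 61, 45), (175, 83, 89, 82), (176, 114, 123, 116), (177, 135, 143, 139), (178, 143, 152, 145), (179, 146, 151, 148)]
[(146, 135, 138, 135), (147, 133, 137, 134), (148, 132, 135, 129), (149, 133, 137, 133), (150, 131, 134, 130), (151, 134, 136, 134), (152, 135, 137, 133), (153, 134, 139, 133), (154, 135, 139, 133), (155, 135, 139, 135), (156, 134, 137, 134), (157, 134, 140, 133), (158, 136, 140, 134), (159, 137, 141, 134), (160, 135, 139, 133), (161, 132, 135, 132), (162, 128, 130, 127), (163, 110, 114, 112), (164, 91, 96, 94), (165, 78, 81, 81), (166, 76, 81, 83), (167, 71, 76, 75), (168, 68, 75, 68), (169, 55, 69, 54), (170, 42, 57, 34), (171, 31, 51, 16), (172, 31, 46, 16), (173, 21, 41, 3), (174, 26, 42, 12), (175, 34, 50, 23), (176, 45, 56, 40), (177, 82, 89, 79), (178, 113, 120, 114), (179, 132, 141, 135)]
[0.5676432  0.30042911 0.        ] [0.57022577 0.32070863 0.        ]
[[236.3, 181.7], [235.3, 168.2], [235.1, 165.4], [234.9, 162.6], [234.7, 159.8], [234.5, 156.9]]
[[229.1, 176.9], [228.0, 163.5], [227.7, 160.8], [227.5, 158.0], [227.2, 155.2], [227.0, 152.3]]
[[219.7, 170.5], [218.3, 157.2], [218.1, 154.5], [217.8, 151.8], [217.5, 149.0], [217.2, 146.2]]
```

The device front is about 52 mm high, so the gripper body, whose underside will be at 97 mm, clears it. I'll descend and grip.

step_arm(commands=[[0.035, 0, 0, 0, 0, 0], [0.036, 0, 0, 0, 0, 0.1], [0, 0, 0.02, 0, 0, 0], [0, 0, 0.03, 0, 0, 0], [0, 0, 0.03, 0, 0, 0], [0, 0, 0.03, 0, 0, 0], [0, 0, 0.02, 0, 0, 0], [0, 0, 0.009, 0, 0, 0], [0, 0, 0, 0, 0, 0]])

```text
time_s: 11.95
ee_pos: [0.4792, 0.3132, 0.0193]
tcp_rot: [-1.925, -2.482, 0.002]
force: [-1.1, 0.2, 0.5]
gripper_width: 0.945
grasp_force: 0.0
```

step_arm(commands=[[0, 0, 0, 0, 0, 0], [0, 0, 0, 0, 0, 0], [0, 0, 0, 0, 0, 0], [0, 0, 0, 0, 0, 0], [0, 0, 0, 0, 0, 0], [0, 0, 0, 0, 0, 0], [0, 0, 0, 0, 0, 0], [0, 0, 0, 0, 0, 0], [0, 0, 0, 0, 0, 0]], fingers=0.03, grip_force=20)

```text
time_s: 12.85
ee_pos: [0.4789, 0.3141, 0.0197]
tcp_rot: [-1.924, -2.483, 0.0]
force: [-2.7, 0.4, 3.6]
gripper_width: 0.461
grasp_force: 20.0
```

Gripped at 43.8 mm, as expected. I'll lift, then turn to the fixture's yaw of about -14.9°.

step_arm(commands=[[0, 0, -0.01, 0, 0, 0], [0, 0, -0.02, 0, 0, 0], [0, 0, -0.04, 0, 0, 0], [0, 0, -0.03, 0, 0, 0], [-0.02, 0, 0, 0, 0, 6], [-0.02, 0, 0, 0, 0, 6], [-0.02, 0, 0, 0, 0, 6], [-0.02, 0, 0, 0, 0, 6], [-0.02, 0, 0, 0, 0, 5.7], [0, 0, 0, 0, 0, 0], [0, 0, 0, 0, 0, 0]])

```text
time_s: 13.95
ee_pos: [0.4836, 0.2152, 0.12]
tcp_rot: [2.496, 1.908, 0.001]
force: [-0.4, 0.9, -2.4]
gripper_width: 0.464
grasp_force: 20.0
```

Run:
```python
from h import *
to([.493,.0639,.12],-14.9);print(r.state()["gripper_width"])
```

```text
yaw0 -15.20 turn -0.30 shift_mm [-143.8   47.9   -0. ] R rows [[0.257, 0.966, 0.001], [0.966, -0.257, 0.0], [0.0, 0.001, -1.0]]
0.46403783652326624
```

step_arm(commands=[[-0.04, 0.014, 0, 0, 0, -0.3], [-0.04, 0.014, 0, 0, 0, 0], [-0.04, 0.013, 0, 0, 0, 0], [-0.024, 0.007, 0, 0, 0, 0], [0, 0, 0, 0, 0, 0], [0, 0, 0, 0, 0, 0], [0, 0, 0, 0, 0, 0]])

```text
time_s: 14.65
ee_pos: [0.4925, 0.0647, 0.1197]
tcp_rot: [-2.49, -1.916, -0.0]
force: [0.1, 0.5, -2.8]
gripper_width: 0.464
grasp_force: 20.0
```

Run:
```python
from h import *
to([.493,.0639,.12],-14.9)
save("wrist","w6.png",(180,120,460,330),2.8)
ex=np.array([.9664,-.2571]);ey=np.array([.2571,.9664]);h=.4681*ex+.1965*ey
P=lambda a,b,z:np.round(w2px("wrist",[*(h+a*ex+b*ey),z]),1).tolist()
print("short stop lower-face top edge ends",P(-18,0,.022) if 0 else [P(x,.036,.022) for x in(-.018,.018)],"long face top edge",[P(.022,y,.022) for y in(.0,.03)])
```

```text
yaw0 -14.85 turn 0.05 shift_mm [-0.6  0.7 -0.3] R rows [[0.257, 0.966, 0.0], [0.966, -0.257, 0.0], [0.0, 0.0, -1.0]]
short stop lower-face top edge ends [[264.8, 155.7], [308.5, 155.9]] long face top edge [[312.2, 198.0], [313.2, 163.1]]
```

View pics/w6.png

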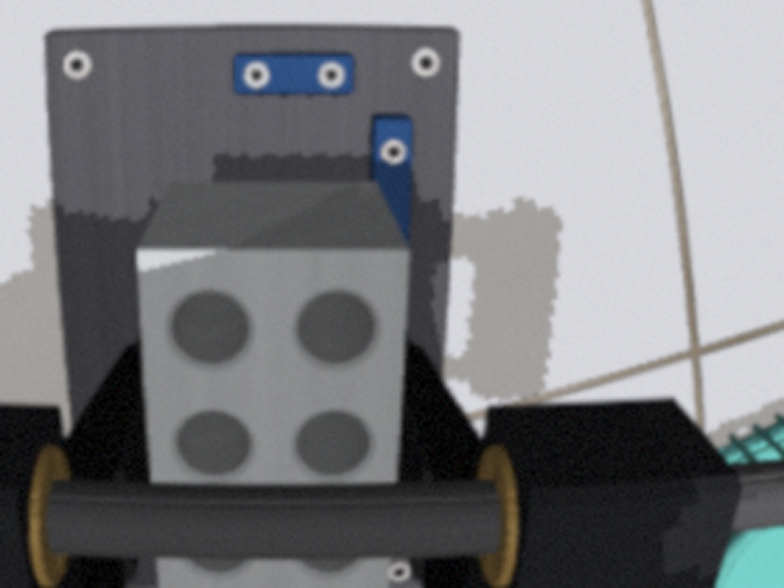

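The short stop's near edge runs (234,94) to (354,95), and the long stop's left edge is at x≈374. The corner screws are at (77,65) and (426,62), and the block hangs level. I'll check the yaw and the remaining gap from these.

Run:
```python
from h import *
W=lambda x,y,z:px2w("wrist",180+(x+.5)/2.8-.5,120+(y+.5)/2.8-.5,z)
def ang(a,b):d=b-a;return np.degrees(np.arctan2(d[1],d[0])),np.linalg.norm(d)
print(ang(W(77,65,.01),W(426,62,.01)),ang(W(256,74,.022),W(331,74,.022)),ang(W(234,94,.022),W(354,95,.022)))
s=r.state();R=Ro.from_rotvec(s["tcp_rot"]).as_matrix();z=s["ee_pos"][2]
T=lambda p:np.round(1e3*R.T@(p-s["ee_pos"]),1)
zt=z-.0197+.05
print("block end corners",T(W(137,249,zt)),T(W(410,249,zt)),"wells mid",T((W(213,443,zt)+W(333,443,zt))/2))
print("wells yaw",ang(W(210,326,zt),W(336,326,zt)),ang(W(213,443,zt),W(333,443,zt)))
print("short edge",T(W(234,94.5,.022)),T(W(354,94.5,.022)),"long edge",T(W(374,125,.022)),T(W(375,160,.022)))
```

```text
(np.float64(-14.457192025899698), np.float64(0.10773879941513269)) (np.float64(-14.619662274207844), np.float64(0.021942523195033793)) (np.float64(-15.118366549474818), np.float64(0.03527683363320784))
block end corners [ 36.7 -20.7 -30.3] [ 36.7  23.  -30.3] wells mid [  1.7   1.1 -30.3]
wells yaw (np.float64(-14.777888463159838), np.float64(0.020591342332917244)) (np.float64(-14.77848251292027), np.float64(0.0207056790479549))
short edge [ 45.2 -10.4  97.7] [45.3 24.9 97.7] long edge [36.2 31.  97.7] [25.6 31.6 97.7]
```

The gaps are about 8.5 mm to the short stop and 8 mm to the long stop, with yaw within 0.3°. I'll lower now.

step_arm(commands=[[0, 0, 0.03, 0, 0, 0], [0, 0, 0.03, 0, 0, 0], [0, 0, 0.02, 0, 0, 0], [0, 0, 0.005, 0, 0, -0.1], [0, 0, 0.003, 0, 0, 0], [0, 0, 0, 0, 0, 0]])

```text
time_s: 15.3
ee_pos: [0.4927, 0.0641, 0.0321]
tcp_rot: [2.489, 1.917, 0.001]
force: [0.3, -0.9, -3.0]
gripper_width: 0.46
grasp_force: 20.0
```

step_arm(commands=[[0, 0, 0.0005, 0, 0, 0], [0, 0, 0.0005, 0, 0, 0], [0, 0, 0.0005, 0, 0, 0], [0, 0, 0, 0, 0, 0]])

```text
time_s: 15.7
ee_pos: [0.4925, 0.0637, 0.0304]
tcp_rot: [2.49, 1.916, 0.001]
force: [0.2, 0.0, -3.6]
gripper_width: 0.46
grasp_force: 20.0
```

step_arm(commands=[[0, 0, 0.0003, 0, 0, 0], [0, 0, 0.0003, 0, 0, 0], [0, 0, 0, 0, 0, 0]])

```text
time_s: 16.0
ee_pos: [0.4924, 0.0637, 0.0297]
tcp_rot: [2.49, 1.916, 0.0]
force: [-0.5, 0.1, -0.0]
gripper_width: 0.465
grasp_force: 20.0
```

The block's weight is now on the plate. I'll add a touch more downward push, then slide towards the long stop (tool +y).

step_arm(commands=[[0, 0, 0.0002, 0, 0, 0], [0, 0.002, 0, 0, 0, 0], [0, 0.002, 0, 0, 0, 0], [0, 0.002, 0, 0, 0, 0], [0, 0.001, 0, 0, 0, 0], [0, 0, 0, 0, 0, 0]])

```text
time_s: 16.6
ee_pos: [0.4971, 0.0623, 0.0297]
tcp_rot: [-2.487, -1.914, 0.005]
force: [-9.5, 2.9, 14.0]
gripper_width: 0.462
grasp_force: 20.0
```

step_arm(commands=[[0, 0.0003, 0, 0, 0, 0], [0, 0.0003, 0, 0, 0, 0], [0, 0, 0, 0, 0, 0]])

```text
time_s: 16.9
ee_pos: [0.4971, 0.0623, 0.0298]
tcp_rot: [-2.487, -1.914, 0.006]
force: [-12.9, 4.1, 17.1]
gripper_width: 0.462
grasp_force: 20.0
```

It stopped after 5 mm with a 17 N vertical force, so this is probably friction from pressing down rather than the stop. I'll ease up slightly and see.

step_arm(commands=[[0, 0, -0.0004, 0, 0, 0], [0, 0, -0.0004, 0, 0, 0], [0, 0, 0, 0, 0, 0]])

```text
time_s: 17.2
ee_pos: [0.5, 0.0617, 0.03]
tcp_rot: [2.49, 1.916, 0.001]
force: [-0.1, -0.4, -3.7]
gripper_width: 0.46
grasp_force: 20.0
```

step_arm(commands=[[0, 0.0004, 0, 0, 0, 0], [0, 0.0004, 0, 0, 0, 0], [0, 0, 0, 0, 0, 0]])

```text
time_s: 17.5
ee_pos: [0.5002, 0.0616, 0.03]
tcp_rot: [-2.489, -1.916, 0.001]
force: [-1.0, 1.5, -2.7]
gripper_width: 0.462
grasp_force: 20.0
```

step_arm(commands=[[0, 0.0003, 0, 0, 0, 0], [0, 0.0003, 0, 0, 0, 0], [0, 0, 0, 0, 0, 0]])

```text
time_s: 17.8
ee_pos: [0.5002, 0.0615, 0.03]
tcp_rot: [-2.489, -1.915, 0.002]
force: [-4.5, 1.9, -1.1]
gripper_width: 0.467
grasp_force: 20.0
```

The long stop is reached at about 4.7 N. I'll ease off slightly and slide towards the short stop (tool +x).

step_arm(commands=[[0, -0.0006, 0, 0, 0, 0], [0.002, 0, 0, 0, 0, 0], [0.002, 0, 0, 0, 0, 0], [0.002, 0, 0, 0, 0, 0], [0.001, 0, 0, 0, 0, 0], [0, 0, 0, 0, 0, 0]])

```text
time_s: 18.4
ee_pos: [0.502, 0.0686, 0.03]
tcp_rot: [-2.489, -1.916, 0.001]
force: [-3.7, -0.3, -3.2]
gripper_width: 0.461
grasp_force: 20.0
```

step_arm(commands=[[0.0004, 0, 0, 0, 0, 0], [0.0004, 0, 0, 0, 0, 0], [0, 0, 0, 0, 0, 0]])

```text
time_s: 18.7
ee_pos: [0.5022, 0.0692, 0.03]
tcp_rot: [-2.489, -1.916, 0.001]
force: [-5.0, -1.9, -3.7]
gripper_width: 0.463
grasp_force: 20.0
```

step_arm(commands=[[0.0004, 0, 0, 0, 0, 0], [0.0004, 0, 0, 0, 0, 0], [0, 0, 0, 0, 0, 0]])

```text
time_s: 19.0
ee_pos: [0.5024, 0.0699, 0.03]
tcp_rot: [-2.489, -1.916, 0.001]
force: [-5.9, -1.6, -3.3]
gripper_width: 0.462
grasp_force: 20.0
```

step_arm(commands=[[0.0003, 0, 0, 0, 0, 0], [0.0003, 0, 0, 0, 0, 0], [0, 0, 0, 0, 0, 0]])

```text
time_s: 19.3
ee_pos: [0.5025, 0.0705, 0.03]
tcp_rot: [-2.489, -1.916, 0.001]
force: [-5.9, -1.1, -2.1]
gripper_width: 0.464
grasp_force: 20.0
```

step_arm(commands=[[0.0004, 0, 0, 0, 0, 0], [0.0004, 0, 0, 0, 0, 0], [0, 0, 0, 0, 0, 0]])

```text
time_s: 19.6
ee_pos: [0.5027, 0.0712, 0.03]
tcp_rot: [-2.489, -1.916, 0.001]
force: [-4.7, -2.1, -4.0]
gripper_width: 0.461
grasp_force: 20.0
```

step_arm(commands=[[0.0003, 0, 0, 0, 0, 0], [0.0003, 0, 0, 0, 0, 0], [0, 0, 0, 0, 0, 0]])

```text
time_s: 19.9
ee_pos: [0.5027, 0.0713, 0.0301]
tcp_rot: [-2.489, -1.916, 0.002]
force: [-5.7, -7.0, -1.4]
gripper_width: 0.461
grasp_force: 20.0
```

Both stops are in contact. I'll lower onto the plate and briefly soften the grip so the block seats flat and square, then grip again.

step_arm(commands=[[0, 0, 0.0003, 0, 0, 0], [0, 0, 0.0001, 0, 0, 0], [0, 0, 0, 0, 0, 0]])

```text
time_s: 20.2
ee_pos: [0.5028, 0.0713, 0.03]
tcp_rot: [-2.489, -1.916, 0.002]
force: [-7.8, -8.5, 3.8]
gripper_width: 0.461
grasp_force: 20.0
```

step_arm(commands=[[0, 0, 0, 0, 0, 0], [0, 0, 0, 0, 0, 0], [0, 0, 0, 0, 0, 0], [0, 0, 0, 0, 0, 0]], grip_force=5)

```text
time_s: 20.6
ee_pos: [0.5028, 0.0714, 0.03]
tcp_rot: [-2.489, -1.916, 0.001]
force: [-7.5, -6.1, 2.9]
gripper_width: 0.462
grasp_force: 5.0
```

step_arm(commands=[[0, 0, 0, 0, 0, 0], [0, 0, 0, 0, 0, 0], [0, 0, 0, 0, 0, 0], [0, 0, 0, 0, 0, 0]], grip_force=20)

```text
time_s: 21.0
ee_pos: [0.5028, 0.0714, 0.03]
tcp_rot: [-2.489, -1.916, 0.001]
force: [-6.9, -5.8, 3.4]
gripper_width: 0.461
grasp_force: 20.0
```

Run:
```python
from h import *
s=r.state();R=Ro.from_rotvec(s["tcp_rot"]).as_matrix();print(R.T@s["force"],s["moment"],R.round(4).tolist())
to(s["ee_pos"])
```

```text
[-7.32581844 -5.16606098 -3.43713587] [-1.10196089  1.49098531  0.17958313] [[0.2558, 0.9667, -0.0008], [0.9667, -0.2558, -0.0004], [-0.0006, -0.0007, -1.0]]
yaw0 -14.82 turn 0.00 shift_mm [0. 0. 0.] R rows [[0.256, 0.967, -0.001], [0.967, -0.256, -0.0], [-0.001, -0.001, -1.0]]
```

Run:
```python
from h import *
t=eyes.camera("scene")[:,:,::-1];w=eyes.camera("wrist")[:,:,::-1]
a=cv2.resize(t[185:285,200:330],None,fx=3,fy=3,interpolation=cv2.INTER_CUBIC);b=cv2.resize(w[110:310,190:340],None,fx=2.6,fy=2.6,interpolation=cv2.INTER_CUBIC)
o=np.zeros((530,790,3),np.uint8);o[:a.shape[0],:a.shape[1]]=a;o[:b.shape[0],400:400+b.shape[1]]=b;cv2.imwrite("pics/f.png",o)
print(r.state()["force"])
```

```text
[-7.19782946 -6.27477607  3.1740562 ]
```

View pics/f.png

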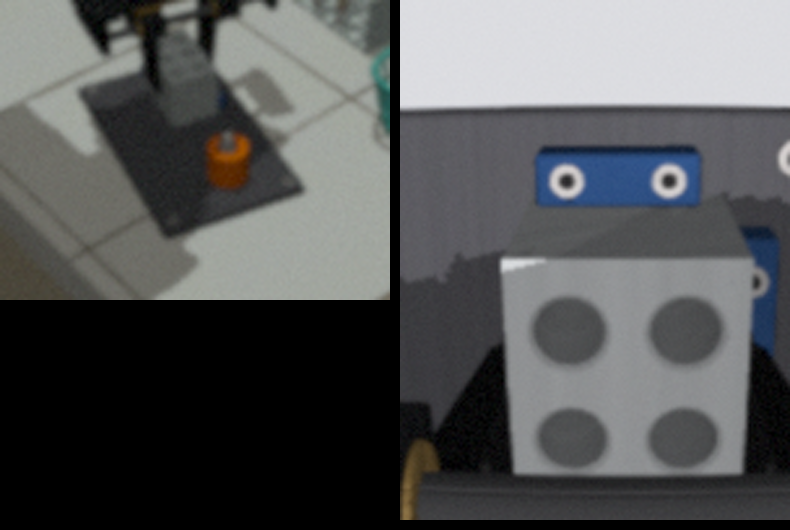

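The sleeve stands fully down on the post, at left crop (228,160). The block's end meets the short stop squarely, along the edge at right crop y≈206, and its side is against the long stop. Forces are steady, so I'm handing in.

```bash
python3 -c "
from rig import finish_job
print(finish_job())"
```

```text
the job is handed in; nothing more can be done
None
```

I handed the job in at about 21 s: the sleeve is down on the clamp post and released, and the block is flat in the corner, still gripped, pressing the short stop with about 7 N and the long stop with about 5 N.

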